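# Hang a hook-on caddy on the slatted organiser

## Task

Pick up the loose white caddy and hang it on the slatted panel, in the same groove as the caddy already hanging there and beside it: tilt it to get its hook into the groove, then swing it down until it is fully home and hangs level with its back against the panel. Ease it in without forcing, let go, and leave the other things on the worktop as they stand.

Things in the scene. Friction and masses are not known exactly. Their poses are not given: they have to be found in the camera images.
- caddy: Loose white open-topped plastic caddy, upright on the worktop, about 140 g. Outside 90 deep (x) x 60 wide (y) x 70 mm high, walls 3 mm; front wall (-x side) 46 mm high; the side walls slope up from it to full height at x = -10 mm: grip across these, tool leaning back over the low front. Origin: centre of underside; z up, +x to its back. Flat back face at x = 45 mm, with the hook at its top.
- toe (a point): Middle of the top edge of the loose caddy's toe, (54, 0, 94) mm in its frame, same axes. Hook, 50 mm wide: a 5 mm thick tongue (z 65 to 70) runs back from the back face to x = 56.5 mm; its end turns up into the toe (x 51.5 to 56.5, up to z = 94). So the hook is 29 mm high, with a 6.5 mm gap between toe and back plane, open above.
- panel: Panel of pale wood slats on a dark back, fixed, 282 wide (y), 273 mm high, ends capped; 12 mm foot plate reaches 65 mm in front. Origin: on the worktop under mid front face; z up, +x into the panel (front looks to -x). Slats 4 mm thick (x 0 to 4) leave two level grooves 24 mm high, z 90 to 114 and 185 to 209 mm. Hollow behind to x = 30 mm, at the upper groove from z 168 to 246.
- groove (a point): On the panel's front face, lower edge of the upper groove (z = 185 mm), middle of the width; panel's axes. The 29 mm hook enters the 24 mm opening only with the caddy's front tilted up 30 to 40 degrees, toe leaning in, moved forwards and up along the toe; then swing level. Seated: tongue on the groove's lower edge, back on the slat below, toe at x = 9, z = 29 mm from here. No latch.
- neighbour (a point): Centre of the underside of an identical caddy that hangs, fixed, in the upper groove: at (-45, 90, 120) mm in the panel's frame, 60 mm wide. Axes as the panel's. The rest of the groove, panel y from -136 to +58 mm, is free. A seated loose caddy's origin has the same x and z in the panel's frame.
- jam_jar: Bystander: jam jar with white lid, 60 mm wide, 100 mm high; origin centre of underside.
- salt_shaker: Bystander: glass salt shaker, 44 mm wide, 90 mm high; origin centre of underside.
- tin: Bystander: food tin, 58 mm wide, 72 mm high; origin centre of underside.

How it is judged:
By the outcome, as a careful person would: the job done as asked, in the order asked, and still so for the second after the job is handed in, with the robot touching nothing.
It also fails if it takes over 45 s, if anything falls off the work surface, if the arm or the gripper's body presses on something with over 40 N, if the wrist force passes 120 N, or if a joint passes its speed limit or range.

## Robot

A 6-joint arm with a two-finger parallel gripper is mounted at the origin on a cart in front of the work surface, level with it; the furniture and walls round the work are solid. World frame = base frame: x ahead of the robot, y to its left, z up, the work surface at z = 0. Lengths are in m, angles in rad, forces in N, time in s.
With the tool pointing down it reaches from about 0.35 to 0.975 m from the base axis. Payload 4.9 kg.
Tool frame: the origin (TCP) lies midway between the tips of the shut fingers; the grasp point (between the pads) lies 19 mm behind it; z points along the fingers, y is the line along which they close (so a half turn about z gives the same grasp; the last joint's range is limited). The gripper opens to 85 mm and grips with 20 to 120 N. Pads are 22 mm wide; open, the fingers measure 114 mm over their backs; the gripper's body (76 mm by 85 mm) begins 54 mm behind the grasp point. The pads swing forward as they close: fully open they stand 13 mm farther back than shut.
Start: joints at [-1.396, 0.053, 1.613, -0, 1.476, -0.119], TCP at [0.181, -0.598, 0.231] pointing down, gripper open.
Joint ranges: [-3.01, 3.01], [-1.01, 2.22], [0.06, 2.58], [-1.02, 4.17], [0.09, 2.62], [-3.14, 3.14]. Speed limits (rad/s): [2.57, 2.57, 3.14, 3.14, 3.14, 3.14].

## Interface

Orientations are given as a rotation vector (axis times angle).
In Python, from station import ctrl gives the robot as it stands.
- The arm moves only by the tool step_arm, never from a script. Its argument "targets" is a list of rows, each an object with "travel": the shift along the world's x, y, z as a fraction of full scale, a list of three; "angular": the turn, a rotation vector about the world's x, y, z as a fraction of full scale, a list of three; "gripper": the opening, from 0 (shut) to 1 (fully open). In form: [{"travel": [x, y, z], "angular": [rx, ry, rz], "gripper": gripper}, ...]. A call has 1 to 10 rows; each row is the pose to reach, as a shift and turn from the pose commanded when the call began; what a row does not reach only later rows make up. Full scale, the value 1, is 0.6 m for a shift and pi/4 rad for a turn. A row lasts 1/10 s, in which the tool goes at most 50 mm and 8.59 degrees, less where a joint would pass 70% of its speed; a pose out of reach is approached as far as the arm can. A call with a number of a shift or a turn outside -1 to 1 is refused whole. A call with a gripper value outside its range is refused whole. The fingers move at their own pace and stop on an object; "squeeze" is the grip in N (left out, the last holds). Time passes only in rows, so rows that repeat a pose let the fingers close. It gives the time, the measured TCP pose, the force, the opening and the grip force at its end, in the units of the state.
- ctrl.get_obs(): the state, without advancing time (a new reading comes with each control period).
- ctrl.get_image(name): name is "scene" or "top"; returns a dict with "img" (384x512x3 uint8, red, green, blue), "fx", "fy", "cx", "cy" (pixels), "rvec" (rotation vector, rad) and "tvec" (3), from world to camera coordinates, as OpenCV has them. Camera axes: x right, y down, z forward; pixel columns grow to the right and rows downward; lengths in m; the calibration is good to about 2 mm. A picture is of the moment at which its call begins. There is no depth.
- ctrl.finish_job(): hands the job in; it is judged then, once.
The state is a dict: "t": time; "q": joint angles; "dq": joint speeds; "effort": joint torques, N m; "tool_pos": TCP position; "tool_rot": TCP orientation; "contact_force": force on the tool from outside, world axes, zero at the start; "wrist_torque": the same for the moment, N m; "opening": finger opening in m; "grip_force": force on a finger pad.
Only numpy, scipy, OpenCV 4.12 (cv2) and the standard library are available. Lean on these libraries where they do the work, as an engineer would, in place of code of your own. Each camera call takes 0.05 s, during which the arm holds its last target. There are 200 camera calls.

## Working session

There is one attempt and no reset: what is moved stays moved. The work goes in short steps, Python scripts to look and compute and a tool call to move; the robot and the scene stay as the last step left them, time stands still between calls to the robot, and variables do not carry over. Pictures are saved under pics/ and viewed, at most 11 in all, crops included, and the job is handed in when it is done.

Besides the shell and the picture viewer there is one more tool, called after "Emit:" in YAML: its name, and indented under it one key for each argument. step_arm: Moves the arm, as the interface text tells. Its arguments: {"type":"object","properties":{"targets":{"type":"array"},"squeeze":{"type":"number"}},"required":["targets"]}

```bash
mkdir -p pics; ls; cat > h.py <<'E'
import numpy as np,cv2
from scipy.spatial.transform import Rotation as R
from station import ctrl
def cam(n):
    d=ctrl.get_image(n); d['R']=R.from_rotvec(np.array(d['rvec']).ravel()).as_matrix(); d['t']=np.array(d['tvec']).ravel(); return d
def ray(d,p):
    v=d['R'].T@np.array([(p[0]-d['cx'])/d['fx'],(p[1]-d['cy'])/d['fy'],1]); return -d['R'].T@d['t'],v/np.linalg.norm(v)
def onz(d,p,z):
    c,v=ray(d,p); return c+v*(z-c[2])/v[2]
def tri(d1,p1,d2,p2):
    c1,v1=ray(d1,p1);c2,v2=ray(d2,p2)
    s=np.linalg.lstsq(np.array([v1,-v2]).T,c2-c1,rcond=None)[0]
    a,b=c1+s[0]*v1,c2+s[1]*v2; return (a+b)/2,np.linalg.norm(a-b)
def proj(d,X):
    q=d['R']@np.asarray(X,float).reshape(-1,3).T+d['t'][:,None]; return np.array([d['fx']*q[0]/q[2]+d['cx'],d['fy']*q[1]/q[2]+d['cy']]).T
E
python3 - <<'E'
from h import *
for n in('scene','top'):
    d=cam(n); print(n,d['fx'],d['cx'],d['cy'],-d['R'].T@d['t'],d['R'][2])
    np.save(f'pics/{n}.npy',d,allow_pickle=True)
    cv2.imwrite(f'pics/{n}1.png',cv2.resize(d['img'][:,:,::-1],(800,600),interpolation=cv2.INTER_CUBIC))
o=ctrl.get_obs();print(o['tool_pos'],o['tool_rot'],o['opening'],o['t'])
E
```

```text
pics
scene 486.3622107562794 251.69339271393247 187.23815828124145 [1.08444676 0.22389833 1.13336293] [-0.48478396 -0.16109546 -0.85967015]
top 425.7400619769298 254.27642093864497 189.94713692932123 [0.36711703 0.01109967 1.1907873 ] [ 0.1365053   0.02182661 -0.99039886]
[ 0.18089547 -0.59765202  0.23017944] [-3.10589341e+00 -4.59576573e-01  1.04288190e-04] 0.08555526659130157 0.1
```

View pics/scene1.png

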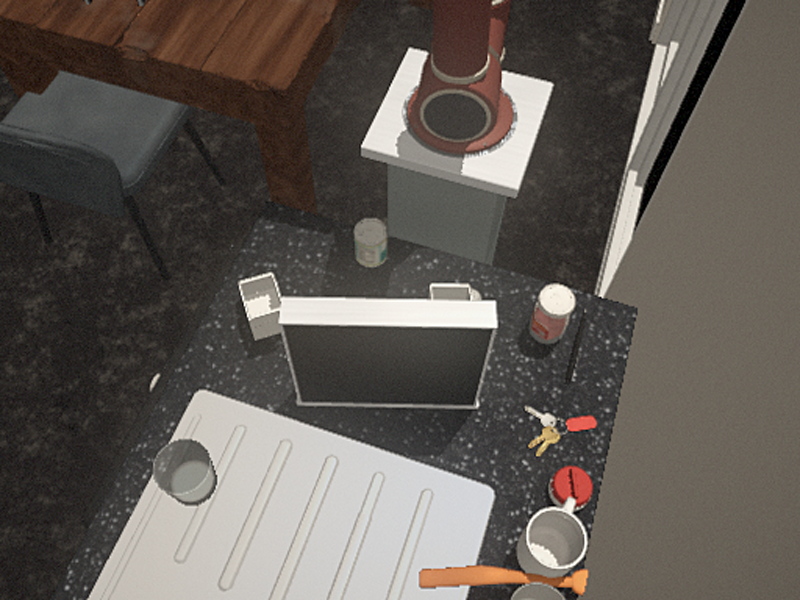

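View pics/top1.png

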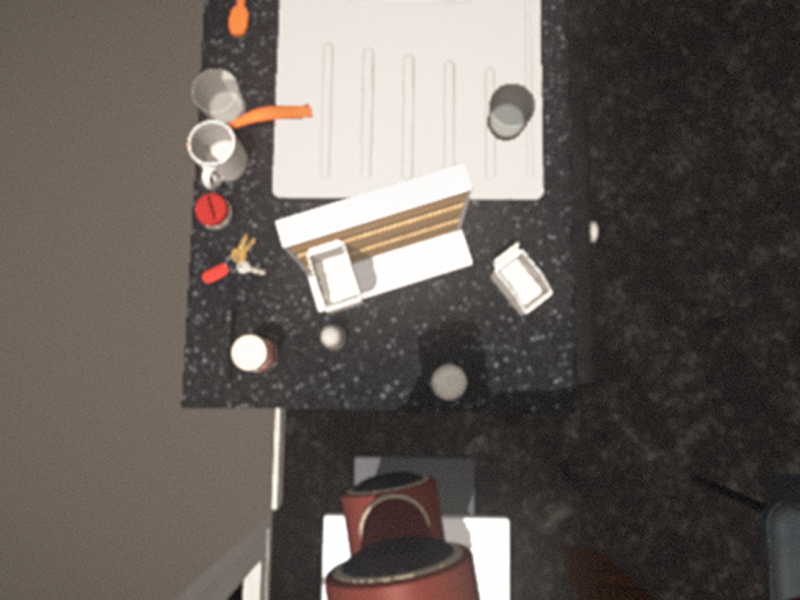

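Scene view (from behind the panel): loose caddy at about (262,305), tin (370,242), jar (552,312); the panel back spans (282–496, 300–408). Top view: the loose caddy is at (522,280) with its hook at (508,250), the panel top runs (278,225)–(470,175), and the neighbour is at (335,275). Next I'll zoom in.

```bash
python3 - <<'E'
from h import *
s=np.load('pics/scene.npy',allow_pickle=True).item()['img'];t=np.load('pics/top.npy',allow_pickle=True).item()['img']
def crop(i,x,y,w,h,k): return cv2.resize(i[y:y+h,x:x+w,::-1],None,fx=k,fy=k,interpolation=cv2.INTER_CUBIC)
m=np.zeros((600,800,3),np.uint8)
a=crop(t,305,150,55,55,5.4); m[:a.shape[0],:a.shape[1]]=a     # x=305+u/5.4
b=crop(s,145,165,55,55,5.4); m[:b.shape[0],400:400+b.shape[1]]=b
c=crop(t,170,100,140,106,2.8); m[300:300+c.shape[0],:c.shape[1]]=c
e=crop(s,170,180,160,85,2.5); m[300:300+e.shape[0],400:400+e.shape[1]]=e
cv2.imwrite('pics/m1.png',m)
E
```

```text
(no output)
```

View pics/m1.png

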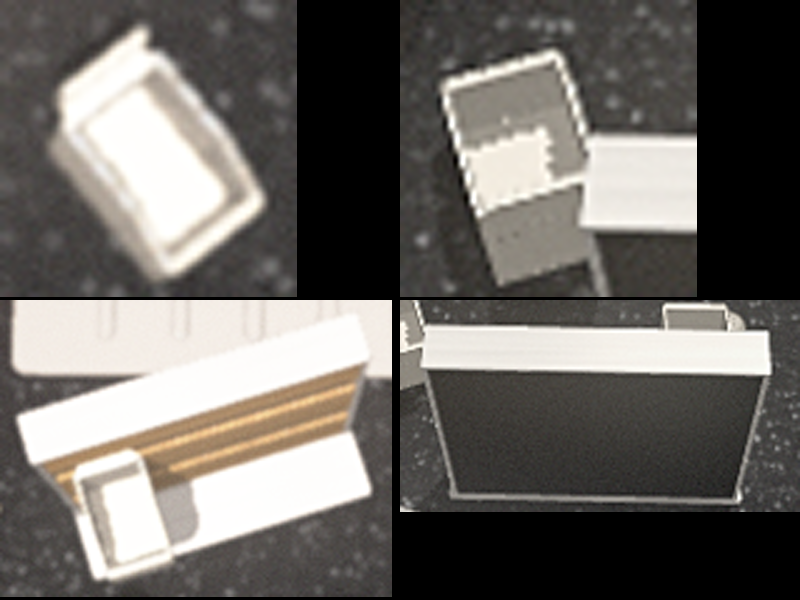

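```bash
cat > m.py <<'E'
from h import *
np.set_printoptions(precision=4,suppress=True)
s=np.load('pics/scene.npy',allow_pickle=True).item();t=np.load('pics/top.npy',allow_pickle=True).item()
P=lambda u,v,x,y,k,U=0,V=0:np.array([x+(u-U+.5)/k-.5,y+(v-V+.5)/k-.5])
T=lambda u,v:P(u,v,305,150,5.4); S=lambda u,v:P(u,v,145,165,5.4,400)
T2=lambda u,v:P(u,v,170,100,2.8,0,300); S2=lambda u,v:P(u,v,170,180,2.5,400,300)
E
python3 - <<'E'
from m import *
for n,a,b in [('toe-',T(148,28),S(475,215)),('toe+',T(62,92),S(588,181)),('front-',T(265,200),S(442,85)),('front+',T(165,272),S(558,50)),
 ('pfront+',T2(40,462),S2(769,333)),('pfront-',T2(370,360),S2(425,327)),('pback+',T2(20,418),S2(769,374)),('pback-',T2(355,316),S2(422,367))]:
    print(n,*tri(t,a,s,b))
for p in [(372,492),(97,578)]: print('foot',onz(t,T2(*p),.012))
for p in [(450,498),(740,500)]: print('backbottom',onz(s,S2(*p),0))
# neighbour rim top (z=.19), tin,jar,shaker via masks later
for nm,p,z in [('jar',(250,350),.1),('shaker',(332,336),.09),('tin',(449,381),.072)]: print(nm,onz(t,np.array(p)*.64,z))
E
```

```text
toe- [ 0.6156 -0.1701  0.0862] 0.0030761198945920653
toe+ [ 0.5831 -0.128   0.088 ] 0.003668266163986864
front- [ 0.5368 -0.2328  0.0442] 4.1499272223867455e-05
front+ [ 0.5005 -0.1844  0.0466] 0.005063502507101248
pfront+ [0.5649 0.1911 0.2674] 0.005153069211300029
pfront- [ 0.6517 -0.0746  0.266 ] 0.0032835373305106896
pback+ [0.6012 0.2046 0.2683] 0.0021014044309220904
pback- [ 0.6876 -0.0621  0.2671] 0.002247754918670431
foot [ 0.5924 -0.0977  0.012 ]
foot [0.5028 0.1764 0.012 ]
backbottom [ 0.6927 -0.0661  0.    ]
backbottom [0.5991 0.2073 0.    ]
jar [0.4268 0.2764 0.1   ]
shaker [0.4521 0.143  0.09  ]
tin [ 0.3805 -0.0522  0.072 ]
```

```bash
cat > g.py <<'E'
from h import *
np.set_printoptions(precision=4,suppress=True)
PO=np.array([.609,.0590,0]);PY=np.radians(18.1)
CO=np.array([.5553,-.1815,0]);CY=np.radians(37.2)
A=np.radians(40); G=np.array([4,0,44])/1e3
D=np.array([np.sin(A),0,-np.cos(A)]); TC=G+.019*D          # TCP in caddy frame
RC=np.column_stack([np.cross([0,-1,0],D),[0,-1,0],D])      # tool rot in caddy frame
def tcp(o,yaw,th=0):   # caddy pose -> tool pose; th front-up tilt
    Rc=R.from_euler('ZY',[yaw,th]).as_matrix(); return o+Rc@TC, Rc@RC
def pan(x,y,z): return PO+R.from_euler('z',PY).as_matrix()@[x,y,z]
def rel(p,M,p0=None,M0=None):
    if p0 is None:
        o=ctrl.get_obs(); p0=np.array(o['tool_pos']); M0=R.from_rotvec(o['tool_rot']).as_matrix()
    w=R.from_matrix(M@M0.T).as_rotvec()
    return (p-p0)/.6, w/(np.pi/4), np.degrees(np.linalg.norm(w)), np.linalg.norm(p-p0)
E
python3 - <<'E'
from g import *
p,M=tcp(CO,CY); pre=p-.1*M[:,2]
print(p,pre); print(*rel(pre,M)); print(*rel(p,M,pre,M))
# insertion plan in panel xz (mm): box clearance of caddy outline points vs slats
from scipy.optimize import minimize
def rect(x0,x1,z0,z1,n=25):
    a=np.linspace(0,1,n); return np.vstack([np.c_[x0+(x1-x0)*a,0*a+z0],np.c_[x0+(x1-x0)*a,0*a+z1],np.c_[0*a+x0,z0+(z1-z0)*a],np.c_[0*a+x1,z0+(z1-z0)*a]])
pts=np.vstack([rect(42,45,0,70),rect(45,56.5,65,70),rect(51.5,56.5,65,94),[[-45,0],[-45,46]]])
slats=[(0,4,114,185),(0,4,209,273),(30,34,100,260),(4,30,246,250),(4,30,160,168)]
def sd(q,b):
    dx=np.maximum(b[0]-q[:,0],q[:,0]-b[1]);dz=np.maximum(b[2]-q[:,1],q[:,1]-b[3])
    return np.where((dx>0)&(dz>0),np.hypot(dx,dz),np.maximum(dx,dz))
def clr(v,th):
    c,s=np.cos(th),np.sin(th); q=np.c_[pts[:,0]*c+pts[:,1]*s,-pts[:,0]*s+pts[:,1]*c]+v
    cor=lambda b:np.array([[b[0],b[2]],[b[0],b[3]],[b[1],b[2]],[b[1],b[3]]])
    m=min(sd(q,b).min() for b in slats)
    for b in slats[:2]:
        k=cor(b)-v; l=np.c_[k[:,0]*c-k[:,1]*s,k[:,0]*s+k[:,1]*c]
        m=min(m,min(sd(l,r).min() for r in [(42,45,0,70),(45,56.5,65,70),(51.5,56.5,65,94)]))
    return m
v=np.array([-45.5,120.5]);
for d in range(0,42,4):
    th=np.radians(d); best=None
    gx,gz=np.meshgrid(np.arange(-16,8.1,.5),np.arange(-12,28,.5))
    C=np.array([[clr(v+[a,b],th) for a,b in zip(r1,r2)] for r1,r2 in zip(gx,gz)]) if d else np.array([[1.]])
    if d:
        ok=np.hypot(gx,gz)<9; C=np.where(ok,C,-9); i=np.unravel_index(C.argmax(),C.shape); v=v+[gx[i],gz[i]]
    c,s=np.cos(th),np.sin(th)
    print(d,v,'clr',round(clr(v,th),2),'toe',np.array([54*c+94*s,-54*s+94*c])+v)
E
```

```text
[ 0.5682 -0.1717  0.0294] [ 0.517  -0.2106  0.106 ]
[ 0.5602  0.6452 -0.2069] [ 0.4037 -0.7967  0.4332] 44.66872980622716 0.5274692446940337
[ 0.0853  0.0648 -0.1277] [0. 0. 0.] 0.0 0.09999999999999998
0 [-45.5 120.5] clr 0.5 toe [  8.5 214.5]
4 [-51.5 126. ] clr 1.92 toe [  8.9256 216.0042]
8 [-56. 131.] clr 2.94 toe [ 10.5567 216.5699]
12 [-60.  137.5] clr 3.76 toe [ 12.3637 218.2186]
16 [-64. 142.] clr 4.6 toe [ 13.818  217.4742]
20 [-67.  148.5] clr 5.47 toe [ 15.8933 218.362 ]
24 [-69.5 155. ] clr 6.29 toe [ 18.0647 218.9095]
28 [-72.5 160. ] clr 6.96 toe [ 19.3095 217.6456]
32 [-74.5 165.5] clr 6.64 toe [ 21.107  216.6009]
36 [-78.  171.5] clr 6.18 toe [ 20.9387 215.8072]
40 [-81.  177.5] clr 5.98 toe [ 20.7884 214.7976]
```

Emit:
step_arm:
  targets:
    - {"travel": [0.1, 0.12, 0], "angular": [0.04, -0.08, 0.04], "gripper": 1}
    - {"travel": [0.15, 0.18, 0], "angular": [0.1, -0.2, 0.11], "gripper": 1}
    - {"travel": [0.2, 0.23, -0.02], "angular": [0.16, -0.32, 0.17], "gripper": 1}
    - {"travel": [0.26, 0.29, -0.04], "angular": [0.2, -0.4, 0.22], "gripper": 1}
    - {"travel": [0.31, 0.35, -0.05], "angular": [0.24, -0.48, 0.26], "gripper": 1}
    - {"travel": [0.36, 0.41, -0.08], "angular": [0.28, -0.56, 0.3], "gripper": 1}
    - {"travel": [0.41, 0.47, -0.11], "angular": [0.32, -0.64, 0.35], "gripper": 1}
    - {"travel": [0.46, 0.53, -0.14], "angular": [0.36, -0.72, 0.39], "gripper": 1}
    - {"travel": [0.51, 0.59, -0.17], "angular": [0.4, -0.79, 0.43], "gripper": 1}
    - {"travel": [0.56, 0.645, -0.207], "angular": [0.404, -0.797, 0.433], "gripper": 1}

```text
t: 1.1
tool_pos: [0.4972, -0.2326, 0.1189]
tool_rot: [-2.62, -0.878, -0.955]
contact_force: [0.8, -0.4, 0.4]
opening: 0.0852
grip_force: 0.0
```

```bash
python3 - <<'E'
from g import *
p,M=tcp(CO,CY); pre=p-.1*M[:,2]
print(*rel(pre,M));print(*rel(p-.0*M[:,2],M))
s=cam('scene')['img'];t=cam('top')['img']
def crop(i,x,y,w,h,k): return cv2.resize(i[y:y+h,x:x+w,::-1],None,fx=k,fy=k,interpolation=cv2.INTER_CUBIC)
cv2.imwrite('pics/m2.png',np.hstack([crop(t,280,130,100,100,4),crop(s,130,130,100,100,4)]))
o=ctrl.get_obs();print(o['t'],o['q'],o['contact_force'])
E
```

```text
[ 0.0331  0.0368 -0.0214] [-0.0009  0.0006  0.0034] 0.15960804868686979 0.032352651495278655
[ 0.1184  0.1015 -0.1491] [-0.0009  0.0006  0.0034] 0.15960804868686979 0.12948425650557702
1.2 [-0.9135 -0.0832  2.0676  0.7411  1.2614 -0.2673] [-0.6312  0.2993 -1.2771]
```

View pics/m2.png

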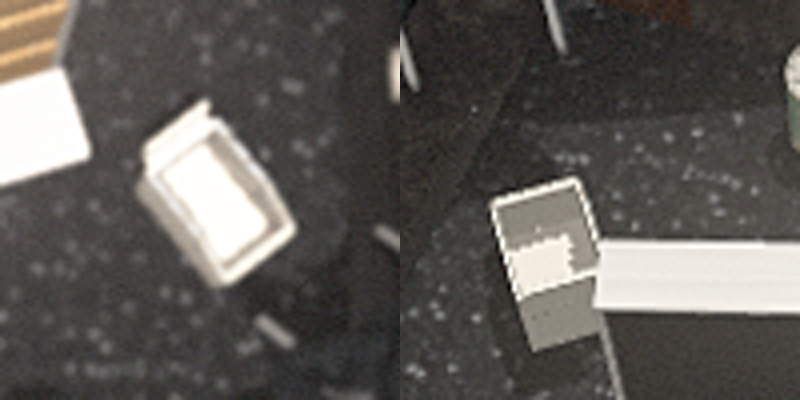

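The picture shows the open fingertips at (385,237) and (275,330) in the top crop, lined up across the caddy. The caddy itself hasn't moved. I'll check the fingers' midpoint by projection.

```bash
python3 - <<'E'
from g import *
s=cam('scene');t=cam('top')
M=R.from_rotvec([-2.62,-.878,-.955]).as_matrix();p=np.array([.4972,-.2326,.1189])-.013*M[:,2]
for k in(-.05,0,.05): print(proj(t,p+k*M[:,1])-[280,130], proj(s,p+k*M[:,1])-[130,130])
P,M=tcp(CO,CY); print(*rel(P,M)[:2],ctrl.get_obs()['tool_pos'])
# predicted caddy corners top: toe ends, front rim
Rz=R.from_euler('z',CY).as_matrix()
for q in [(54,25,94),(54,-25,94),(-45,30,46),(-45,-30,46)]:
    X=CO+Rz@(np.array(q)/1e3); print(q,(proj(t,X)-[280,130])*4,(proj(s,X)-[130,130])*4+[400,0])
E
```

```text
[[67.2673 81.966 ]] [[42.2229 12.5746]]
[[83.1098 70.1018]] [[22.818  17.4503]]
[[98.8561 58.3097]] [[ 3.1523 22.3914]]
[ 0.1189  0.1014 -0.1502] [-0.0004 -0.0008 -0.0009] [ 0.4969 -0.2325  0.1196]
(54, 25, 94) [[149.5957 143.7958]] [[597.9835 267.5918]]
(54, -25, 94) [[210.194   98.9644]] [[517.9481 289.4408]]
(-45, 30, 46) [[224.6628 277.6009]] [[578.3153 177.2156]]
(-45, -30, 46) [[294.8662 225.021 ]] [[488.7807 200.9146]]
```

Emit:
step_arm:
  targets:
    - {"travel": [0.033, 0.037, -0.022], "angular": [0, 0, 0], "gripper": 1}
    - {"travel": [0.054, 0.053, -0.054], "angular": [0, 0, 0], "gripper": 1}
    - {"travel": [0.076, 0.069, -0.086], "angular": [0, 0, 0], "gripper": 1}
    - {"travel": [0.097, 0.085, -0.118], "angular": [0, 0, 0], "gripper": 1}
    - {"travel": [0.119, 0.101, -0.15], "angular": [0, 0, 0], "gripper": 1}
    - {"travel": [0.119, 0.101, -0.15], "angular": [0, 0, 0], "gripper": 1}

```text
t: 1.9
tool_pos: [0.5679, -0.1731, 0.029]
tool_rot: [-2.619, -0.879, -0.951]
contact_force: [-0.6, 0.2, -0.2]
opening: 0.0854
grip_force: 0.0
```

```bash
python3 - <<'E'
from g import *
s=cam('scene')['img'];t=cam('top')['img']
def crop(i,x,y,w,h,k): return cv2.resize(i[y:y+h,x:x+w,::-1],None,fx=k,fy=k,interpolation=cv2.INTER_CUBIC)
cv2.imwrite('pics/m3.png',np.hstack([crop(t,280,130,100,100,4),crop(s,130,130,100,100,4)]))
p,M=tcp(CO,CY);print(*rel(p,M));o=ctrl.get_obs();print(o['t'],o['contact_force'])
E
```

```text
[-0.0006  0.005  -0.0033] [0.002  0.0019 0.0029] 0.17912720733855209 0.003605961822811631
2.0 [ 0.0039 -0.6952  0.1002]
```

View pics/m3.png

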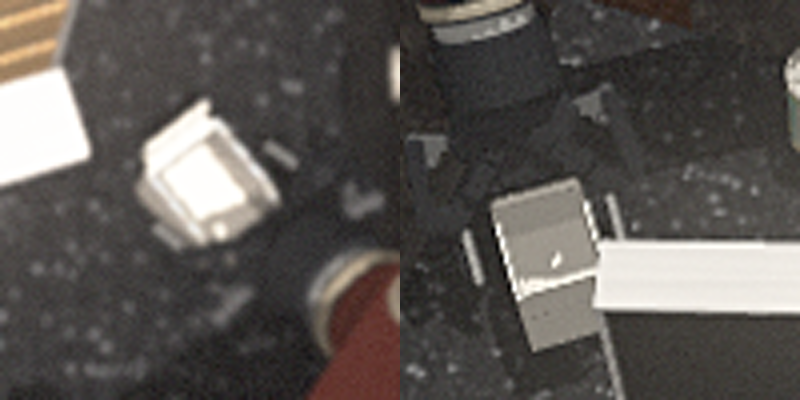

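The pads stand either side of the caddy, at (280,152) and (170,235) in the top crop, and at (472,255) and (615,215) in the scene crop. I'll close on it.

Emit:
step_arm:
  targets:
    - {"travel": [0, 0, 0], "angular": [0, 0, 0], "gripper": 0.6}
    - {"travel": [0, 0, 0], "angular": [0, 0, 0], "gripper": 0.3}
    - {"travel": [0, 0, 0], "angular": [0, 0, 0], "gripper": 0.3}
    - {"travel": [0, 0, 0], "angular": [0, 0, 0], "gripper": 0.3}
    - {"travel": [0, 0, 0], "angular": [0, 0, 0], "gripper": 0.3}
  squeeze: 35

```text
t: 2.5
tool_pos: [0.5691, -0.1746, 0.0324]
tool_rot: [-2.622, -0.881, -0.957]
contact_force: [-3.9, -1.4, 5.9]
opening: 0.0598
grip_force: 38.6
```

Emit:
step_arm:
  targets:
    - {"travel": [0, 0, 0.03], "angular": [0, 0, 0], "gripper": 0.3}
    - {"travel": [0, 0, 0.08], "angular": [0, 0, 0], "gripper": 0.3}
    - {"travel": [0, 0, 0.14], "angular": [0, 0, 0], "gripper": 0.3}
    - {"travel": [0, 0, 0.2], "angular": [0, 0, 0], "gripper": 0.3}
    - {"travel": [0, 0, 0.2], "angular": [0, 0, 0], "gripper": 0.3}

```text
t: 3.0
tool_pos: [0.5711, -0.1758, 0.1575]
tool_rot: [-2.625, -0.887, -0.966]
contact_force: [1.3, -0.4, -0.5]
opening: 0.0596
grip_force: 38.6
```

```bash
python3 - <<'E'
from g import *
s=cam('scene');t=cam('top')
np.save('pics/s4.npy',s,allow_pickle=True);np.save('pics/t4.npy',t,allow_pickle=True)
o=ctrl.get_obs();print(o['t'],o['tool_pos'],o['tool_rot'],o['opening'],o['grip_force'],o['contact_force'],o['wrist_torque'])
def crop(i,x,y,w,h,k): return cv2.resize(i[y:y+h,x:x+w,::-1],None,fx=k,fy=k,interpolation=cv2.INTER_CUBIC)
cv2.imwrite('pics/m4.png',np.hstack([crop(t['img'],290,110,100,100,4),crop(s['img'],120,90,100,100,4)]))
M=R.from_rotvec(o['tool_rot']).as_matrix();Rc=M@RC.T;O=np.array(o['tool_pos'])-Rc@TC
for q in [(54,25,94),(54,-25,94),(-45,30,46),(-45,-30,46),(45,30,0),(45,-30,0)]:
    X=O+Rc@(np.array(q)/1e3); print(q,((proj(t,X)-[290,110])*4).round(),((proj(s,X)-[120,90])*4+[400,0]).round())
E
```

```text
3.1 [ 0.5685 -0.1738  0.1515] [-2.6219 -0.8826 -0.9556] 0.0597841736746714 38.58124500140548 [-0.1544 -0.048  -1.0918] [-0.2545  0.3217  0.0891]
(54, 25, 94) [[139. 183.]] [[609. 319.]]
(54, -25, 94) [[207. 133.]] [[520. 342.]]
(-45, 30, 46) [[222. 334.]] [[589. 229.]]
(-45, -30, 46) [[301. 275.]] [[491. 254.]]
(45, 30, 0) [[121. 231.]] [[633. 390.]]
(45, -30, 0) [[196. 175.]] [[535. 416.]]
```

View pics/m4.png

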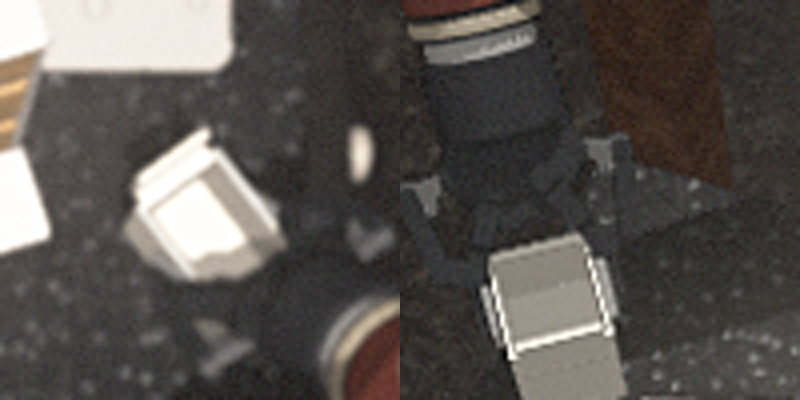

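The caddy is held level, with its toe ends at top (207,128) and (131,187), scene (512,355) and (612,330). I'll work out its exact pose in the hand from these.

```bash
python3 - <<'E'
from g import *
s=np.load('pics/s4.npy',allow_pickle=True).item();t=np.load('pics/t4.npy',allow_pickle=True).item()
p0=np.array([.5685,-.1738,.1515]);M=R.from_rotvec([-2.6219,-.8826,-.9556]).as_matrix();Rc=M@RC.T;O=p0-Rc@TC
a=lambda u,v:np.array([290+(u+.5)/4-.5,110+(v+.5)/4-.5]); b=lambda u,v:np.array([120+(u-400+.5)/4-.5,90+(v+.5)/4-.5])
for n,u,v in [('toe-',(208,128),(512,356)),('toe+',(131,186),(613,330))]:
    X,e=tri(t,a(*u),s,b(*v)); print(n,X,e,'caddy frame mm',Rc.T@(X-O)*1e3)
sc=cv2.resize(s['img'][130:210,130:200,::-1],None,fx=7,fy=7,interpolation=cv2.INTER_CUBIC)
tc=cv2.resize(t['img'][130:190,315:365,::-1],None,fx=6,fy=6,interpolation=cv2.INTER_CUBIC)
m=np.zeros((560,800,3),np.uint8);m[:560,:490]=sc;m[:360,495:795]=tc;cv2.imwrite('pics/m5.png',m)
E
```

```text
toe- [ 0.6196 -0.1731  0.2105] 0.0035841561373025723 caddy frame mm [ 57.3652 -30.4636  88.3618]
toe+ [ 0.5846 -0.1276  0.2094] 0.0033656759752827524 caddy frame mm [56.8744 26.8755 87.4625]
```

View pics/m5.png

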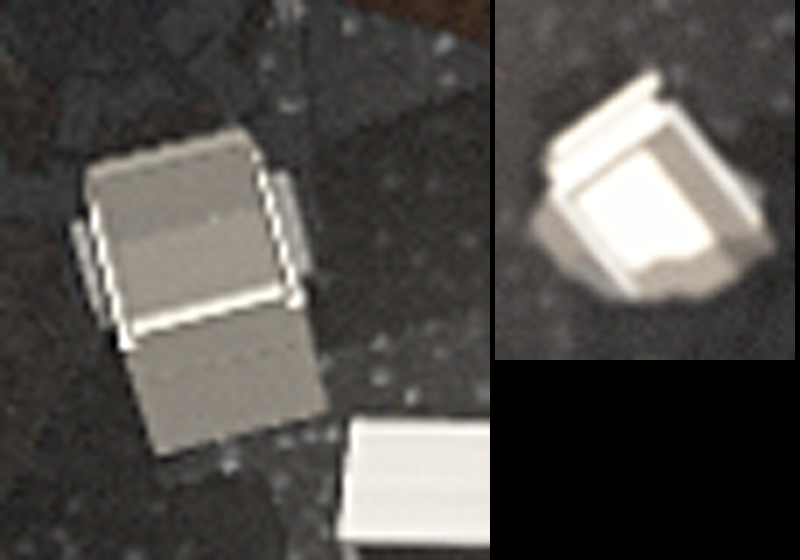

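```bash
python3 - <<'E'
from g import *
s=np.load('pics/s4.npy',allow_pickle=True).item();t=np.load('pics/t4.npy',allow_pickle=True).item()
p0=np.array([.5685,-.1738,.1515]);M=R.from_rotvec([-2.6219,-.8826,-.9556]).as_matrix();Rc=M@RC.T;O=p0-Rc@TC
a=lambda u,v:np.array([315+(u-495+.5)/6-.5,130+(v+.5)/6-.5]); b=lambda u,v:np.array([130+(u+.5)/7-.5,130+(v+.5)/7-.5])
for n,u,v in [('toe-',(657,72),(133,331)),('toe+',(550,156),(284,292))]:
    X,e=tri(t,a(*u),s,b(*v)); print(n,X,e,'caddy frame mm',Rc.T@(X-O)*1e3)
# predicted vs seen, scene & top
for q,u in [((54,-25,94),(133,331)),((54,25,94),(284,292)),((-45,-30,46),(88,172)),((-45,30,46),(245,130)),((45,-30,0),(158,455)),((45,30,0),(328,410)),((45,-30,70),(125,346)),((45,30,70),(297,304))]:
    X=O+Rc@(np.array(q)/1e3); pr=proj(s,X)[0]; print(q,'scene dpx',b(*u)-pr)
for q,u in [((54,-25,94),(657,72)),((54,25,94),(550,156))]:
    X=O+Rc@(np.array(q)/1e3); print(q,'top dpx',a(*u)-proj(t,X)[0])
# fit in-hand pose by least squares on scene+top corners (x,z,pitch,y,yaw)
from scipy.optimize import least_squares
obs=[(s,q,b(*u)) for q,u in [((54,-25,94),(133,331)),((54,25,94),(284,292)),((-45,-30,46),(88,172)),((-45,30,46),(245,130)),((45,-30,0),(158,455)),((45,30,0),(328,410)),((45,-30,70),(125,346)),((45,30,70),(297,304))]]+[(t,q,a(*u)) for q,u in [((54,-25,94),(657,72)),((54,25,94),(550,156))]]
def f(v): 
    Rd=R.from_rotvec(v[3:]).as_matrix()
    return np.concatenate([proj(d,O+Rc@(Rd@(np.array(q)/1e3)+v[:3]))[0]-u for d,q,u in obs])
r=least_squares(f,np.zeros(6)); print('dpos mm',r.x[:3]*1e3,'rot deg',np.degrees(r.x[3:]),'rms px',np.sqrt(np.mean(r.fun**2)));print(r.fun.reshape(-1,2))
E
```

```text
toe- [ 0.6179 -0.1712  0.2166] 0.0021950574324007635 caddy frame mm [ 57.143  -27.9446  94.4257]
toe+ [ 0.5858 -0.1318  0.2122] 0.0061956450013762755 caddy frame mm [55.3051 22.7963 90.21  ]
(54, -25, 94) scene dpx [-1.5476  1.3067]
(54, 25, 94) scene dpx [-1.9987  1.453 ]
(-45, -30, 46) scene dpx [-0.7071  0.6973]
(-45, 30, 46) scene dpx [-2.751   0.8466]
(45, -30, 0) scene dpx [-1.7305  0.6331]
(45, 30, 0) scene dpx [-1.9059  0.721 ]
(45, -30, 70) scene dpx [-1.4705  0.4623]
(45, 30, 70) scene dpx [-2.7252  1.1917]
(54, -25, 94) top dpx [-0.2555 -1.6701]
(54, 25, 94) top dpx [-1.0941 -0.2045]
dpos mm [ 0.0182 -5.241  -0.253 ] rot deg [-1.0638  1.093   0.4503] rms px 0.7045042873519364
[[ 0.4362 -0.0219]
 [ 0.9195 -0.1021]
 [-1.2305 -0.1069]
 [ 0.8935 -0.1613]
 [-0.2209  0.1057]
 [-0.0151  0.0807]
 [ 0.1002  0.6436]
 [ 1.3948 -0.0091]
 [ 0.7009  0.3271]
 [ 1.6159 -0.9402]]
```

```bash
cat >> g.py <<'E'
def pose(x,y,z,d): return tcp(pan(x/1e3,y/1e3,z/1e3),PY,np.radians(d))
def seq(*ps):
    p0,M0=ps[0]
    for p,M in ps[1:]: 
        r=rel(p,M,p0,M0); print(r[0].round(4),r[1].round(4),round(r[2],1),round(r[3],3))
E
python3 - <<'E'
from g import *
o=ctrl.get_obs(); c=(np.array(o['tool_pos']),R.from_rotvec(o['tool_rot']).as_matrix())
print(o['t'],c[0],o['tool_rot'])
seq(c,pose(-155,-90,150,36),pose(-115,-5,120.6,36),pose(-78,-5,171.5,36))
print('from pre'); seq(pose(-115,-5,120.6,36),pose(-78,-5,171.5,36))
print('swing');L=[(-78,171.5,36),(-75,166.5,32),(-72.5,160,28),(-69.5,155,24),(-67,148.5,20),(-64,142,16),(-60,137,12),(-56,131,8),(-51.5,126,4),(-47,122.5,1),(-46,121.5,0)]
seq(*[pose(x,-5,z,d) for x,z,d in L])
E
```

```text
3.1 [ 0.5685 -0.1738  0.1515] [-2.6219 -0.8826 -0.9556]
[-0.0833  0.1809  0.0214] [-0.3681  0.7138 -0.4104] 40.6 0.12
[-0.0639  0.3363 -0.0276] [-0.3681  0.7138 -0.4104] 40.6 0.206
[-0.0053  0.3555  0.0572] [-0.3681  0.7138 -0.4104] 40.6 0.216
from pre
[0.0586 0.0192 0.0848] [0. 0. 0.] 0.0 0.063
swing
[ 0.0031  0.001  -0.0049] [ 0.0276 -0.0845  0.    ] 4.0 0.003
[ 0.0051  0.0017 -0.0123] [ 0.0552 -0.169   0.    ] 8.0 0.008
[ 0.0077  0.0025 -0.0175] [ 0.0828 -0.2535  0.    ] 12.0 0.012
[ 0.0093  0.003  -0.0253] [ 0.1105 -0.338  -0.    ] 16.0 0.016
[ 0.0115  0.0038 -0.0333] [ 0.1381 -0.4225  0.    ] 20.0 0.021
[ 0.0151  0.0049 -0.0389] [ 0.1657 -0.5069  0.    ] 24.0 0.025
[ 0.0186  0.0061 -0.0465] [ 0.1933 -0.5914  0.    ] 28.0 0.03
[ 0.0227  0.0074 -0.0526] [ 0.2209 -0.6759  0.    ] 32.0 0.035
[ 0.0274  0.009  -0.0569] [ 0.2416 -0.7393 -0.    ] 35.0 0.038
[ 0.0282  0.0092 -0.0581] [ 0.2485 -0.7604  0.    ] 36.0 0.039
```

Emit:
step_arm:
  targets:
    - {"travel": [-0.03, 0.03, 0.01], "angular": [-0.06, 0.12, -0.07], "gripper": 0.3}
    - {"travel": [-0.06, 0.08, 0.02], "angular": [-0.13, 0.25, -0.14], "gripper": 0.3}
    - {"travel": [-0.08, 0.13, 0.021], "angular": [-0.19, 0.37, -0.21], "gripper": 0.3}
    - {"travel": [-0.083, 0.18, 0.021], "angular": [-0.25, 0.49, -0.28], "gripper": 0.3}
    - {"travel": [-0.08, 0.22, 0.01], "angular": [-0.31, 0.6, -0.34], "gripper": 0.3}
    - {"travel": [-0.075, 0.26, 0], "angular": [-0.34, 0.66, -0.38], "gripper": 0.3}
    - {"travel": [-0.07, 0.3, -0.015], "angular": [-0.368, 0.714, -0.41], "gripper": 0.3}
    - {"travel": [-0.064, 0.336, -0.028], "angular": [-0.368, 0.714, -0.41], "gripper": 0.3}
    - {"travel": [-0.064, 0.336, -0.028], "angular": [-0.368, 0.714, -0.41], "gripper": 0.3}
    - {"travel": [-0.064, 0.336, -0.028], "angular": [-0.368, 0.714, -0.41], "gripper": 0.3}

```text
t: 4.1
tool_pos: [0.5286, 0.0285, 0.1315]
tool_rot: [-3.087, -0.491, -0.101]
contact_force: [-0.5, -0.1, -1.4]
opening: 0.0596
grip_force: 38.8
```

```bash
python3 - <<'E'
from g import *
ctrl.get_image('top');s=cam('scene');t=cam('top')
np.save('pics/s6.npy',s,allow_pickle=True);np.save('pics/t6.npy',t,allow_pickle=True)
o=ctrl.get_obs();print(o['t'],o['contact_force'],o['q']); c=(np.array(o['tool_pos']),R.from_rotvec(o['tool_rot']).as_matrix())
seq(c,pose(-115,-5,120.6,36))
def crop(i,x,y,w,h,k): return cv2.resize(i[y:y+h,x:x+w,::-1],None,fx=k,fy=k,interpolation=cv2.INTER_CUBIC)
cv2.imwrite('pics/m6.png',np.vstack([crop(t['img'],170,95,160,110,5)]))
M=c[1];Rc=M@RC.T;O=c[0]-Rc@TC
for q in [(54,25,94),(54,-25,94),(45,30,70),(45,-30,70)]:
    X=O+Rc@(np.array(q)/1e3); print(q,((proj(t,X)-[170,95])*5).round())
for q in [(0,-.141,.185),(0,.141,.185),(0,-.141,.209),(0,-.141,.273),(0,.141,.273),(-.065,-.141,.012)]: print(q,((proj(t,pan(*q))-[170,95])*5).round())
E
```

```text
4.25 [ 0.4638 -1.333  -2.0085] [-0.1049 -0.1386  1.9671  0.032   1.2505  1.1435]
[0.0007 0.001  0.0023] [-0.0027 -0.0011  0.0033] 0.2 0.002
(54, 25, 94) [[345. 316.]]
(54, -25, 94) [[442. 286.]]
(45, 30, 70) [[350. 365.]]
(45, -30, 70) [[465. 330.]]
(0, -0.141, 0.185) [[648. 177.]]
(0, 0.141, 0.185) [[ 92. 350.]]
(0, -0.141, 0.209) [[653. 163.]]
(0, -0.141, 0.273) [[665. 122.]]
(0, 0.141, 0.273) [[ 57. 311.]]
(-0.065, -0.141, 0.012) [[658. 369.]]
```

View pics/m6.png

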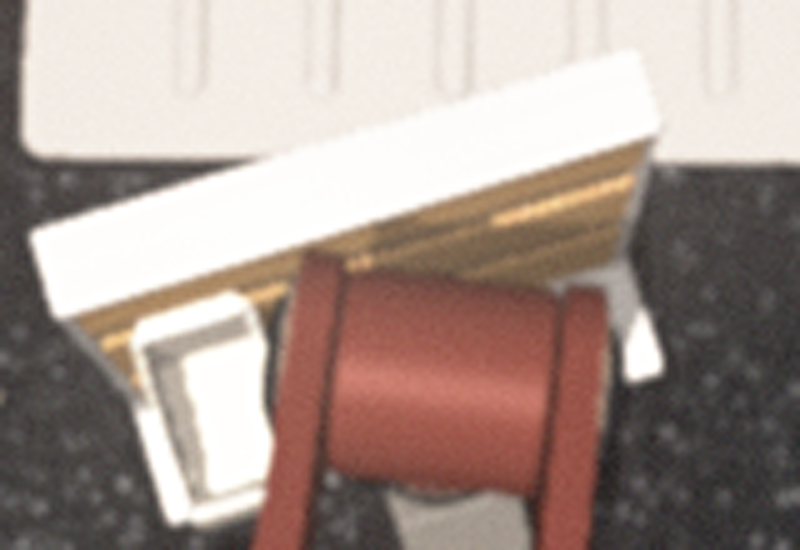

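The arm hides the caddy from above. The panel's front top corners show at (70,318) and (658,135), about 2 px nearer the robot than predicted. I'll refine the panel position with both cameras.

```bash
python3 - <<'E'
from m import *
import g
a=lambda u,v:np.array([170+(u+.5)/5-.5,95+(v+.5)/5-.5])
t6=np.load('pics/t6.npy',allow_pickle=True).item()
def pf(X): return g.R.from_euler('z',-g.PY).apply(X-g.PO)*1e3
for p in [(68,318),(659,136)]: print('top front',pf(onz(t6,a(*p),.273)))
for p in [(32,232),(636,52)]: print('top back',pf(onz(t6,a(*p),.273)))
for p in [(660,378),(172,525)]: print('foot',pf(onz(t6,a(*p),.012)))
for p in [(769,333),(425,327)]: print('scene front',pf(onz(s,S2(*p),.273)))
for p in [(769,374),(422,367)]: print('scene back',pf(onz(s,S2(*p),.273)))
for p in [(740,500),(450,498)]: print('scene backbottom',pf(onz(s,S2(*p),0)))
# gradient-based: vertical transition rows of white top in scene & top, subpixel along mid columns
for d,cols,rows in [(s,(200,300),(185,215))]:
    for c in range(185,311,25):
        g1=cv2.cvtColor(d['img'],cv2.COLOR_RGB2GRAY)[rows[0]:rows[1],c].astype(float); 
        df=np.diff(g1); i,j=df.argmax(),df.argmin(); print(c,rows[0]+i+.5,rows[0]+j+.5,pf(onz(d,(c,rows[0]+i+.5),.273)),pf(onz(d,(c,rows[0]+j+.5),.273)))
# in-hand caddy seen in scene now: white mask near predicted toe
o=ctrl.get_obs() if 0 else None
cv2.imwrite('pics/m7.png',cv2.resize(np.load('pics/s6.npy',allow_pickle=True).item()['img'][120:240,170:330,::-1],None,fx=5,fy=5,interpolation=cv2.INTER_CUBIC))
E
```

```text
top front [ -3.4823 138.0073 273.    ]
top front [  -4.0333 -135.8984  273.    ]
top back [ 38.8211 142.5117 273.    ]
top back [  35.8795 -138.2632  273.    ]
foot [ -68.9426 -139.5794   12.    ]
foot [-65.9252 145.9175  12.    ]
scene front [  2.3409 140.9625 273.    ]
scene front [   2.9821 -140.6755  273.    ]
scene back [ 40.4002 139.0232 273.    ]
scene back [  40.1858 -139.6033  273.    ]
scene backbottom [ 36.6892 144.0698   0.    ]
scene backbottom [  40.6622 -144.8801    0.    ]
185 189.5 207.5 [   0.3681 -130.0515  273.    ] [  42.1726 -126.3708  273.    ]
210 189.5 207.5 [ -0.7838 -78.8632 273.    ] [ 41.0642 -76.2785 273.    ]
235 190.5 207.5 [  0.4386 -27.5434 273.    ] [ 39.9549 -26.141  273.    ]
260 190.5 208.5 [ -0.7129  23.677  273.    ] [ 41.1215  24.0629 273.    ]
285 191.5 208.5 [  0.5091  74.9043 273.    ] [ 40.0125  74.2313 273.    ]
310 191.5 209.5 [ -0.6421 126.1569 273.    ] [ 41.1788 124.3465 273.    ]
```

View pics/m7.png

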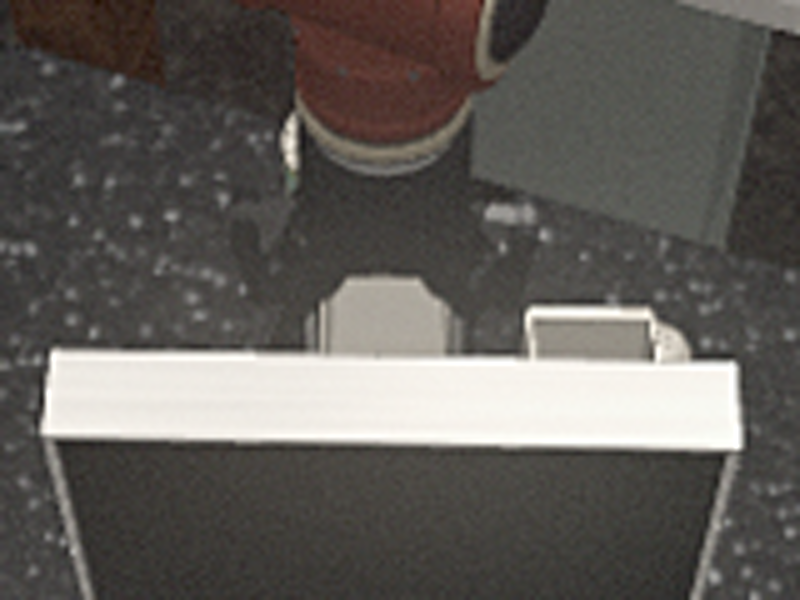

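Scene view: the gripper and tilted caddy (325–450, 280–355) stand in front of the panel, clear of the neighbour at (525–655). I'll plan the hook's path through the opening for best clearance.

```bash
cat > plan.py <<'E'
import numpy as np, heapq
boxes=[(42,45,0,70),(45,56.5,65,70),(51.5,56.5,65,94)]
def rect(b):
    out=[];
    for i in range(2): 
        n=max(2,int((b[3]-b[2])/1.5)); out.append(np.c_[np.full(n,b[i]),np.linspace(b[2],b[3],n)])
        n=max(2,int((b[1]-b[0])/1.5)); out.append(np.c_[np.linspace(b[0],b[1],n),np.full(n,b[2+i])])
    return np.vstack(out)
pts=np.vstack([rect(b) for b in boxes]+[[[-45,0]]])
slats=[(0,4,114,185),(0,4,209,273),(30,34,100,260),(4,30,246,250),(4,30,160,168),(-65,4,0,12)]
cor=np.array([(x,z) for b in slats[:2] for x in b[:2] for z in b[2:]])
def sd(q,b):
    dx=np.maximum(b[0]-q[...,0],q[...,0]-b[1]);dz=np.maximum(b[2]-q[...,1],q[...,1]-b[3])
    return np.where((dx>0)&(dz>0),np.hypot(dx,dz),np.maximum(dx,dz))
def clr(V,d):
    c,s=np.cos(np.radians(d)),np.sin(np.radians(d))
    q=np.c_[pts[:,0]*c+pts[:,1]*s,-pts[:,0]*s+pts[:,1]*c][None]+V[:,None]
    m=np.min([sd(q,b).min(1) for b in slats],0)
    k=cor[None]-V[:,None]; l=np.stack([k[...,0]*c-k[...,1]*s,k[...,0]*s+k[...,1]*c],-1)
    return np.minimum(m,np.min([sd(l,b).min(1) for b in boxes],0))
if __name__=='__main__':
    X=np.arange(-118,-43,1.);Z=np.arange(112,190,1.);D=np.arange(0,37,2.)
    gx,gz=np.meshgrid(X,Z,indexing='ij');V=np.c_[gx.ravel(),gz.ravel()]
    C=np.stack([clr(V,d).reshape(gx.shape) for d in D],-1)
    s=(int(np.argmin(abs(X+115))),int(np.argmin(abs(Z-121))),len(D)-1); g=(int(np.argmin(abs(X+46))),int(np.argmin(abs(Z-121))),0)
    print('end clr',C[s],C[g])
    dist={s:0};prev={};H=[(0,s)]
    N=[(a,b,c) for a in(-2,-1,0,1,2) for b in(-2,-1,0,1,2) for c in(-1,0,1) if (a,b,c)!=(0,0,0)]
    while H:
        d,n=heapq.heappop(H)
        if n==g: break
        if d>dist[n]: continue
        for a in N:
            m=tuple(np.add(n,a))
            if not all(0<=m[i]<C.shape[i] for i in range(3)) or C[m]<.6: continue
            w=d+np.linalg.norm([a[0],a[1],2*a[2]])/min(C[m],8)**2
            if w<dist.get(m,1e9): dist[m]=w;prev[m]=n;heapq.heappush(H,(w,m))
    P=[g]
    while P[-1]!=s: P.append(prev[P[-1]])
    for n in P[::-1][::2]+[g]: print(X[n[0]],Z[n[1]],D[n[2]],round(C[n],1))
E
time python3 plan.py
```

```text
end clr 14.038726102322997 1.0
-115.0 121.0 36.0 14.0
-115.0 124.0 36.0 14.0
-115.0 128.0 36.0 14.0
-115.0 132.0 36.0 14.0
-113.0 136.0 36.0 12.0
-111.0 140.0 36.0 10.0
-109.0 144.0 36.0 8.2
-107.0 148.0 36.0 8.3
-104.0 152.0 36.0 8.2
-102.0 154.0 36.0 7.8
-100.0 156.0 36.0 7.4
-96.0 158.0 36.0 5.2
-92.0 160.0 36.0 3.2
-90.0 162.0 36.0 2.8
-88.0 165.0 36.0 2.9
-86.0 167.0 36.0 2.5
-82.0 170.0 36.0 4.4
-78.0 169.0 34.0 5.9
-76.0 166.0 32.0 6.4
-74.0 163.0 30.0 6.9
-72.0 160.0 28.0 6.8
-71.0 157.0 26.0 6.5
-70.0 154.0 24.0 6.3
-68.0 151.0 22.0 5.3
-67.0 148.0 20.0 5.3
-66.0 145.0 18.0 4.7
-64.0 142.0 16.0 4.6
-62.0 139.0 14.0 4.0
-60.0 136.0 12.0 3.5
-58.0 133.0 10.0 3.0
-54.0 129.0 6.0 2.2
-51.0 126.0 4.0 1.8
-48.0 123.0 2.0 0.8
-46.0 121.0 0.0 1.0
real	0m51.597s
user	0m50.689s
sys	0m1.240s
```

Emit:
step_arm:
  targets:
    - {"travel": [0.008, 0.0026, 0], "angular": [0, 0, 0], "gripper": 0.3}
    - {"travel": [0.0143, 0.0047, 0], "angular": [0, 0, 0], "gripper": 0.3}
    - {"travel": [0.0143, 0.0047, 0], "angular": [0, 0, 0], "gripper": 0.3}
    - {"travel": [0.0143, 0.0047, 0], "angular": [0, 0, 0], "gripper": 0.3}

```text
t: 4.65
tool_pos: [0.5389, 0.0309, 0.134]
tool_rot: [-3.088, -0.489, -0.108]
contact_force: [-0.2, 1.9, -0.2]
opening: 0.0599
grip_force: 38.8
```

Emit:
step_arm:
  targets:
    - {"travel": [0.0016, 0.0005, 0], "angular": [0, 0, 0], "gripper": 0.3}
    - {"travel": [0.0032, 0.001, 0], "angular": [0, 0, 0], "gripper": 0.3}
    - {"travel": [0.0032, 0.001, 0], "angular": [0, 0, 0], "gripper": 0.3}

```text
t: 4.95
tool_pos: [0.5406, 0.0318, 0.1339]
tool_rot: [-3.088, -0.49, -0.108]
contact_force: [0.3, -0.6, -0.8]
opening: 0.0594
grip_force: 38.8
```

Emit:
step_arm:
  targets:
    - {"travel": [0.0016, 0.0005, 0], "angular": [0, 0, 0], "gripper": 0.3}
    - {"travel": [0.0032, 0.001, 0], "angular": [0, 0, 0], "gripper": 0.3}
    - {"travel": [0.0032, 0.001, 0], "angular": [0, 0, 0], "gripper": 0.3}

```text
t: 5.25
tool_pos: [0.5426, 0.0324, 0.1339]
tool_rot: [-3.088, -0.49, -0.108]
contact_force: [0.0, -0.3, -1.3]
opening: 0.0595
grip_force: 38.8
```

Emit:
step_arm:
  targets:
    - {"travel": [0.0016, 0.0005, 0], "angular": [0, 0, 0], "gripper": 0.3}
    - {"travel": [0.0016, 0.0005, 0], "angular": [0, 0, 0], "gripper": 0.3}

```text
t: 5.45
tool_pos: [0.5435, 0.0326, 0.1339]
tool_rot: [-3.088, -0.49, -0.108]
contact_force: [-0.6, -0.1, -1.7]
opening: 0.0593
grip_force: 38.8
```

Emit:
step_arm:
  targets:
    - {"travel": [0.0016, 0.0005, 0], "angular": [0, 0, 0], "gripper": 0.3}
    - {"travel": [0.0016, 0.0005, 0], "angular": [0, 0, 0], "gripper": 0.3}

```text
t: 5.65
tool_pos: [0.5445, 0.0329, 0.1339]
tool_rot: [-3.088, -0.49, -0.108]
contact_force: [0.8, -0.7, -1.5]
opening: 0.0594
grip_force: 38.8
```

Emit:
step_arm:
  targets:
    - {"travel": [0.0016, 0.0005, 0], "angular": [0, 0, 0], "gripper": 0.3}
    - {"travel": [0.0016, 0.0005, 0], "angular": [0, 0, 0], "gripper": 0.3}

```text
t: 5.85
tool_pos: [0.545, 0.0331, 0.1337]
tool_rot: [-3.088, -0.49, -0.106]
contact_force: [-2.2, -1.3, -0.3]
opening: 0.0599
grip_force: 39.0
```

Emit:
step_arm:
  targets:
    - {"travel": [0.0016, 0.0005, 0], "angular": [0, 0, 0], "gripper": 0.3}
    - {"travel": [0.0016, 0.0005, 0], "angular": [0, 0, 0], "gripper": 0.3}

```text
t: 6.05
tool_pos: [0.5451, 0.0331, 0.1337]
tool_rot: [-3.088, -0.49, -0.102]
contact_force: [-6.8, -2.3, 3.0]
opening: 0.0596
grip_force: 39.4
```

```bash
python3 - <<'E'
from g import *
M=R.from_rotvec([-3.088,-.49,-.107]).as_matrix(); p=np.array([.5448,.0330,.1338])
Rc=M@RC.T; print(R.from_matrix(Rc).as_euler('ZYX',degrees=True))
tip=p+Rc@(np.array([56.5,0,94])/1e3-TC); print('tip panel mm',R.from_euler('z',-PY).apply(tip-PO)*1e3)
O=p-Rc@TC; print('origin panel',R.from_euler('z',-PY).apply(O-PO)*1e3)
E
```

```text
[18.1308 36.0104  0.159 ]
tip panel mm [  1.4417  -4.9091 162.3328]
origin panel [-99.5273  -4.7027 119.5138]
```

```bash
cat >> g.py <<'E'
PO=PO+.0014*np.array([np.cos(PY),np.sin(PY),0])
E
python3 - <<'E'
from g import *
c=(np.array([.5464,.0335,.1339]),R.from_rotvec([-3.088,-.49,-.108]).as_matrix())
W=[(-112,121,36),(-115,130,36),(-109,144,36),(-104,152,36),(-100,156,36),(-96,158,36)]
seq(c,*[pose(x,-5,z,d) for x,z,d in W])
print(); W2=[(-96,158,36),(-94,159,36),(-92,160,36),(-90,162,36),(-88,165,36),(-86,167,36),(-84,168.5,36),(-82,170,36)]
seq(*[pose(x,-5,z,d) for x,z,d in W2])
E
```

```text
[-0.0201 -0.0069  0.0023] [-0.0027 -0.0003  0.0014] 0.1 0.013
[-0.0248 -0.0085  0.0173] [-0.0027 -0.0003  0.0014] 0.1 0.019
[-0.0153 -0.0054  0.0407] [-0.0027 -0.0003  0.0014] 0.1 0.026
[-0.0074 -0.0028  0.054 ] [-0.0027 -0.0003  0.0014] 0.1 0.033
[-0.0011 -0.0007  0.0607] [-0.0027 -0.0003  0.0014] 0.1 0.036
[0.0053 0.0013 0.064 ] [-0.0027 -0.0003  0.0014] 0.1 0.039

[0.0032 0.001  0.0017] [0. 0. 0.] 0.0 0.002
[0.0063 0.0021 0.0033] [0. 0. 0.] 0.0 0.004
[0.0095 0.0031 0.0067] [0. 0. 0.] 0.0 0.007
[0.0127 0.0041 0.0117] [0. 0. 0.] 0.0 0.011
[0.0158 0.0052 0.015 ] [0. 0. 0.] 0.0 0.013
[0.019  0.0062 0.0175] [0. 0. 0.] 0.0 0.016
[0.0222 0.0072 0.02  ] [0. 0. 0.] 0.0 0.018
```

Emit:
step_arm:
  targets:
    - {"travel": [-0.02, -0.007, 0.002], "angular": [0, 0, 0], "gripper": 0.3}
    - {"travel": [-0.025, -0.0085, 0.017], "angular": [0, 0, 0], "gripper": 0.3}
    - {"travel": [-0.02, -0.007, 0.03], "angular": [0, 0, 0], "gripper": 0.3}
    - {"travel": [-0.015, -0.0055, 0.041], "angular": [0, 0, 0], "gripper": 0.3}
    - {"travel": [-0.0075, -0.003, 0.054], "angular": [0, 0, 0], "gripper": 0.3}
    - {"travel": [-0.001, -0.0007, 0.0607], "angular": [0, 0, 0], "gripper": 0.3}
    - {"travel": [-0.001, -0.0007, 0.0607], "angular": [0, 0, 0], "gripper": 0.3}

```text
t: 6.75
tool_pos: [0.5471, 0.0333, 0.1716]
tool_rot: [-3.088, -0.49, -0.111]
contact_force: [-0.4, 0.6, -1.7]
opening: 0.06
grip_force: 38.8
```

Emit:
step_arm:
  targets:
    - {"travel": [0.0032, 0.001, 0.0017], "angular": [0, 0, 0], "gripper": 0.3}
    - {"travel": [0.0063, 0.002, 0.0033], "angular": [0, 0, 0], "gripper": 0.3}
    - {"travel": [0.0063, 0.002, 0.0033], "angular": [0, 0, 0], "gripper": 0.3}

```text
t: 7.05
tool_pos: [0.5495, 0.0344, 0.172]
tool_rot: [-3.088, -0.49, -0.107]
contact_force: [0.6, 0.5, -1.5]
opening: 0.0593
grip_force: 38.8
```

Emit:
step_arm:
  targets:
    - {"travel": [0.0032, 0.001, 0.0017], "angular": [0, 0, 0], "gripper": 0.3}
    - {"travel": [0.0063, 0.002, 0.0033], "angular": [0, 0, 0], "gripper": 0.3}
    - {"travel": [0.0063, 0.002, 0.0033], "angular": [0, 0, 0], "gripper": 0.3}

```text
t: 7.35
tool_pos: [0.5535, 0.0355, 0.1744]
tool_rot: [-3.088, -0.49, -0.108]
contact_force: [-0.5, 0.5, -2.3]
opening: 0.0595
grip_force: 38.8
```

Emit:
step_arm:
  targets:
    - {"travel": [0.0032, 0.001, 0.0033], "angular": [0, 0, 0], "gripper": 0.3}
    - {"travel": [0.0048, 0.0015, 0.0058], "angular": [0, 0, 0], "gripper": 0.3}
    - {"travel": [0.0048, 0.0015, 0.0058], "angular": [0, 0, 0], "gripper": 0.3}

```text
t: 7.65
tool_pos: [0.5565, 0.0364, 0.1782]
tool_rot: [-3.088, -0.49, -0.109]
contact_force: [-0.2, 0.3, -1.6]
opening: 0.0596
grip_force: 38.8
```

Emit:
step_arm:
  targets:
    - {"travel": [0.0016, 0.0005, 0.0025], "angular": [0, 0, 0], "gripper": 0.3}
    - {"travel": [0.0032, 0.001, 0.0042], "angular": [0, 0, 0], "gripper": 0.3}
    - {"travel": [0.0048, 0.0016, 0.0058], "angular": [0, 0, 0], "gripper": 0.3}
    - {"travel": [0.0048, 0.0016, 0.0058], "angular": [0, 0, 0], "gripper": 0.3}

```text
t: 8.05
tool_pos: [0.5593, 0.0374, 0.1815]
tool_rot: [-3.088, -0.49, -0.109]
contact_force: [-0.5, -0.2, -0.7]
opening: 0.0595
grip_force: 38.8
```

Emit:
step_arm:
  targets:
    - {"travel": [0.0032, 0.001, 0.0025], "angular": [0, 0, 0], "gripper": 0.3}
    - {"travel": [0.0064, 0.002, 0.005], "angular": [0, 0, 0], "gripper": 0.3}
    - {"travel": [0.0064, 0.002, 0.005], "angular": [0, 0, 0], "gripper": 0.3}

```text
t: 8.35
tool_pos: [0.5626, 0.0385, 0.1839]
tool_rot: [-3.088, -0.49, -0.106]
contact_force: [0.5, -0.1, -2.2]
opening: 0.0597
grip_force: 39.0
```

```bash
python3 - <<'E'
from g import *
o=ctrl.get_obs();c=(np.array(o['tool_pos']),R.from_rotvec(o['tool_rot']).as_matrix());print(o['t'],o['contact_force'])
seq(c,pose(-82,-5,170,36))
print(); W=[(-82,170,36),(-78,169,34),(-76,166,32),(-73.5,161.5,29),(-71,157,26),(-69,152.5,23),(-66.5,147,19.5),(-64,142,16)]
seq(*[pose(x,-5,z,d) for x,z,d in W])
print(); W=[(-64,142,16),(-62,139,14),(-60,136,12),(-58,133,10),(-56,131,8),(-54,129,6),(-51.3,126,4),(-48.5,123.5,2),(-46,121,0)]
seq(*[pose(x,-5,z,d) for x,z,d in W])
E
```

```text
8.35 [ 0.5128 -0.1466 -2.152 ]
[0.0004 0.0002 0.0006] [-0.0027 -0.0018  0.0017] 0.2 0.0

[0.0055 0.0018 0.0001] [ 0.0138 -0.0422 -0.    ] 2.0 0.003
[ 0.0078  0.0026 -0.0032] [ 0.0276 -0.0845  0.    ] 4.0 0.005
[ 0.0103  0.0034 -0.0082] [ 0.0483 -0.1479  0.    ] 7.0 0.008
[ 0.0128  0.0042 -0.0132] [ 0.069  -0.2112  0.    ] 10.0 0.011
[ 0.0143  0.0047 -0.0184] [ 0.0898 -0.2746  0.    ] 13.0 0.014
[ 0.0161  0.0053 -0.0249] [ 0.1139 -0.3485  0.    ] 16.5 0.018
[ 0.0179  0.0058 -0.0308] [ 0.1381 -0.4225  0.    ] 20.0 0.022

[ 0.0018  0.0006 -0.0036] [ 0.0138 -0.0422 -0.    ] 2.0 0.002
[ 0.0036  0.0012 -0.0073] [ 0.0276 -0.0845 -0.    ] 4.0 0.005
[ 0.0054  0.0017 -0.0111] [ 0.0414 -0.1267 -0.    ] 6.0 0.007
[ 0.0071  0.0023 -0.0132] [ 0.0552 -0.169  -0.    ] 8.0 0.009
[ 0.0087  0.0028 -0.0154] [ 0.069  -0.2112 -0.    ] 10.0 0.011
[ 0.0114  0.0037 -0.0193] [ 0.0828 -0.2535 -0.    ] 12.0 0.014
[ 0.0143  0.0047 -0.0225] [ 0.0967 -0.2957 -0.    ] 14.0 0.016
[ 0.0167  0.0054 -0.0257] [ 0.1105 -0.338  -0.    ] 16.0 0.019
```

The hook is through the opening with no contact. Now I'll swing to 16°.

Emit:
step_arm:
  targets:
    - {"travel": [0.0059, 0.002, 0.0006], "angular": [0.0138, -0.0422, 0], "gripper": 0.3}
    - {"travel": [0.0082, 0.0028, -0.0026], "angular": [0.0276, -0.0845, 0], "gripper": 0.3}
    - {"travel": [0.0107, 0.0036, -0.0076], "angular": [0.0483, -0.148, 0], "gripper": 0.3}
    - {"travel": [0.0132, 0.0044, -0.0126], "angular": [0.069, -0.211, 0], "gripper": 0.3}
    - {"travel": [0.0132, 0.0044, -0.0126], "angular": [0.069, -0.211, 0], "gripper": 0.3}

```text
t: 8.85
tool_pos: [0.5699, 0.0411, 0.1758]
tool_rot: [-3.04, -0.481, -0.372]
contact_force: [-0.3, 1.2, -1.7]
opening: 0.0597
grip_force: 38.9
```

Emit:
step_arm:
  targets:
    - {"travel": [0.0015, 0.0005, -0.0052], "angular": [0.0208, -0.0634, 0], "gripper": 0.3}
    - {"travel": [0.0033, 0.0011, -0.0117], "angular": [0.0449, -0.1373, 0], "gripper": 0.3}
    - {"travel": [0.0051, 0.0016, -0.0176], "angular": [0.0691, -0.2113, 0], "gripper": 0.3}
    - {"travel": [0.0051, 0.0016, -0.0176], "angular": [0.0691, -0.2113, 0], "gripper": 0.3}

```text
t: 9.25
tool_pos: [0.5725, 0.0421, 0.1647]
tool_rot: [-2.972, -0.471, -0.627]
contact_force: [0.7, -1.1, -2.3]
opening: 0.0598
grip_force: 38.9
```

```bash
python3 - <<'E'
from g import *
o=ctrl.get_obs();c=(np.array(o['tool_pos']),R.from_rotvec(o['tool_rot']).as_matrix());print(o['t'],o['contact_force'],o['q'])
seq(c,pose(-64,-5,142,16))
E
```

```text
9.25 [ 0.6601 -1.0817 -2.2941] [-0.1469 -0.2707  2.0652  0.222   0.9832  1.0203]
[0.0017 0.0002 0.002 ] [-0.0035 -0.0046  0.0011] 0.3 0.002
```

Emit:
step_arm:
  targets:
    - {"travel": [0.0028, 0.0008, -0.0026], "angular": [0.0138, -0.0422, 0], "gripper": 0.3}
    - {"travel": [0.0046, 0.0014, -0.0063], "angular": [0.0276, -0.0845, 0], "gripper": 0.3}
    - {"travel": [0.0064, 0.0019, -0.01], "angular": [0.0414, -0.1267, 0], "gripper": 0.3}
    - {"travel": [0.0081, 0.0025, -0.012], "angular": [0.0552, -0.169, 0], "gripper": 0.3}
    - {"travel": [0.0081, 0.0025, -0.012], "angular": [0.0552, -0.169, 0], "gripper": 0.3}

```text
t: 9.75
tool_pos: [0.5785, 0.0436, 0.1588]
tool_rot: [-2.901, -0.461, -0.829]
contact_force: [0.5, 0.3, -1.6]
opening: 0.06
grip_force: 39.0
```

Emit:
step_arm:
  targets:
    - {"travel": [0.0016, 0.0005, -0.0022], "angular": [0.0138, -0.0422, 0], "gripper": 0.3}
    - {"travel": [0.0043, 0.0014, -0.0061], "angular": [0.0276, -0.0845, 0], "gripper": 0.3}
    - {"travel": [0.0043, 0.0014, -0.0061], "angular": [0.0276, -0.0845, 0], "gripper": 0.3}

```text
t: 10.05
tool_pos: [0.581, 0.0445, 0.1548]
tool_rot: [-2.861, -0.455, -0.926]
contact_force: [-0.5, 0.4, -0.9]
opening: 0.0599
grip_force: 38.9
```

```bash
python3 - <<'E'
from g import *
o=ctrl.get_obs();c=(np.array(o['tool_pos']),R.from_rotvec(o['tool_rot']).as_matrix());print(o['t'],o['contact_force'],o['q'])
seq(c,pose(-51.3,-5,126,4),pose(-48.5,-5,123.5,2),pose(-46,-5,121,0),pose(-45,-5,120,0))
E
```

```text
10.05 [-0.4552  0.4216 -0.9288] [-0.1922 -0.3381  2.1862  0.423   0.7768  0.8376]
[-0.0009 -0.0001 -0.001 ] [-0.0032 -0.0034 -0.0004] 0.2 0.001
[ 0.002   0.0009 -0.0041] [ 0.0106 -0.0457 -0.0005] 2.1 0.003
[ 0.0043  0.0016 -0.0073] [ 0.0244 -0.0879 -0.0006] 4.1 0.005
[ 0.0059  0.0021 -0.009 ] [ 0.0244 -0.0879 -0.0006] 4.1 0.007
```

Emit:
step_arm:
  targets:
    - {"travel": [0.001, 0.0004, -0.002], "angular": [0.006, -0.023, 0], "gripper": 0.3}
    - {"travel": [0.002, 0.0009, -0.004], "angular": [0.011, -0.046, 0], "gripper": 0.3}
    - {"travel": [0.002, 0.0009, -0.004], "angular": [0.011, -0.046, 0], "gripper": 0.3}

```text
t: 10.35
tool_pos: [0.5822, 0.0448, 0.1529]
tool_rot: [-2.841, -0.454, -0.979]
contact_force: [-9.8, -3.8, 2.8]
opening: 0.0596
grip_force: 39.7
```

Emit:
step_arm:
  targets:
    - {"travel": [0.0011, 0.0003, -0.0016], "angular": [0.007, -0.021, 0], "gripper": 0.3}
    - {"travel": [0.0023, 0.0007, -0.0032], "angular": [0.014, -0.042, 0], "gripper": 0.3}
    - {"travel": [0.0023, 0.0007, -0.0032], "angular": [0.014, -0.042, 0], "gripper": 0.3}

```text
t: 10.65
tool_pos: [0.5834, 0.0453, 0.1521]
tool_rot: [-2.819, -0.454, -1.025]
contact_force: [-24.1, -6.6, 12.2]
opening: 0.0596
grip_force: 41.6
```

Emit:
step_arm:
  targets:
    - {"travel": [-0.002, -0.0006, 0], "angular": [0, 0, 0], "gripper": 0.3}
    - {"travel": [-0.002, -0.0006, 0], "angular": [0, 0, 0], "gripper": 0.3}
    - {"travel": [-0.002, -0.0006, 0], "angular": [0, 0, 0], "gripper": 0.3}

```text
t: 10.95
tool_pos: [0.5832, 0.0451, 0.1519]
tool_rot: [-2.818, -0.451, -1.03]
contact_force: [-8.3, -1.7, 3.2]
opening: 0.0594
grip_force: 39.6
```

```bash
python3 - <<'E'
from g import *
s=cam('scene');t=cam('top');np.save('pics/s8.npy',s,allow_pickle=True);np.save('pics/t8.npy',t,allow_pickle=True)
o=ctrl.get_obs();c=(np.array(o['tool_pos']),R.from_rotvec(o['tool_rot']).as_matrix());print(o['t'],o['contact_force'],o['wrist_torque'])
seq(c,pose(-46,-5,121,0))
Rc=c[1]@RC.T;O=c[0]-Rc@TC;print(R.from_matrix(Rc).as_euler('ZYX',degrees=True),R.from_euler('z',-PY).apply(O-PO)*1e3)
def crop(i,x,y,w,h,k): return cv2.resize(i[y:y+h,x:x+w,::-1],None,fx=k,fy=k,interpolation=cv2.INTER_CUBIC)
cv2.imwrite('pics/m8.png',np.hstack([crop(t['img'],190,130,80,100,5),crop(s['img'],215,130,80,100,5)]))
E
```

```text
11.05 [-6.6068 -2.2836  3.5582] [-0.2078  0.9289  0.0993]
[ 0.0006  0.0006 -0.0025] [ 0.0003  0.0031 -0.0014] 0.2 0.002
[18.1636 -0.1276 -0.0574] [-46.3576  -5.2782 122.4342]
```

View pics/m8.png

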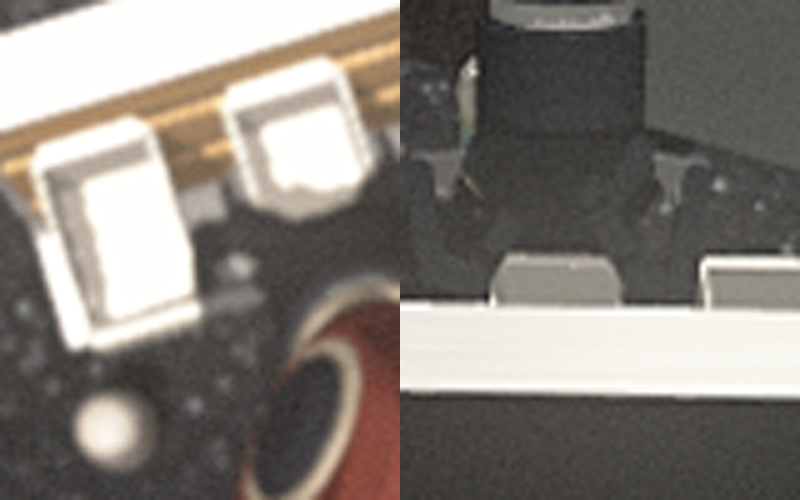

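Top view: the caddy hangs beside the neighbour, parallel to it, with its back rim (230,95)–(345,65) in line with the neighbour's (35,155)–(150,125). It still reads about 2 mm high, so I'll lower it gently.

Emit:
step_arm:
  targets:
    - {"travel": [-0.0008, -0.0003, -0.0015], "angular": [0, 0, 0], "gripper": 0.3}
    - {"travel": [-0.0008, -0.0003, -0.0015], "angular": [0, 0, 0], "gripper": 0.3}

```text
t: 11.25
tool_pos: [0.5832, 0.0451, 0.1518]
tool_rot: [-2.817, -0.451, -1.031]
contact_force: [-6.6, -1.9, 4.0]
opening: 0.0596
grip_force: 40.0
```

Emit:
step_arm:
  targets:
    - {"travel": [0, 0, -0.0015], "angular": [0, 0, 0], "gripper": 0.3}
    - {"travel": [0, 0, -0.0015], "angular": [0, 0, 0], "gripper": 0.3}

```text
t: 11.45
tool_pos: [0.5832, 0.045, 0.1518]
tool_rot: [-2.817, -0.452, -1.031]
contact_force: [-15.0, -3.9, 11.7]
opening: 0.0595
grip_force: 41.1
```

Emit:
step_arm:
  targets:
    - {"travel": [0, 0, -0.0015], "angular": [0, 0, 0], "gripper": 0.3}
    - {"travel": [0, 0, -0.0015], "angular": [0, 0, 0], "gripper": 0.3}

```text
t: 11.65
tool_pos: [0.5833, 0.045, 0.1518]
tool_rot: [-2.817, -0.453, -1.032]
contact_force: [-24.3, -5.0, 18.2]
opening: 0.0598
grip_force: 42.2
```

Lowering only raises the force and the height stays put. So the tongue is on the lip: the grip itself shifted the tool about 3 mm up, which accounts for the offset. I'll relax the push, then release.

Emit:
step_arm:
  targets:
    - {"travel": [0, 0, 0.003], "angular": [0, 0, 0], "gripper": 0.3}
    - {"travel": [-0.0005, -0.0002, 0.0035], "angular": [0, 0, 0], "gripper": 0.3}
    - {"travel": [-0.0005, -0.0002, 0.0035], "angular": [0, 0, 0], "gripper": 0.3}

```text
t: 11.95
tool_pos: [0.583, 0.0448, 0.1517]
tool_rot: [-2.817, -0.449, -1.033]
contact_force: [-0.5, -1.1, 2.5]
opening: 0.0592
grip_force: 39.1
```

Emit:
step_arm:
  targets:
    - {"travel": [0, 0, 0], "angular": [0, 0, 0], "gripper": 0.74}
    - {"travel": [0, 0, 0], "angular": [0, 0, 0], "gripper": 0.78}
    - {"travel": [0, 0, 0], "angular": [0, 0, 0], "gripper": 0.82}
    - {"travel": [0, 0, 0], "angular": [0, 0, 0], "gripper": 0.82}
    - {"travel": [0, 0, 0], "angular": [0, 0, 0], "gripper": 0.82}

```text
t: 12.45
tool_pos: [0.5818, 0.0448, 0.1501]
tool_rot: [-2.818, -0.449, -1.029]
contact_force: [0.3, -0.5, 0.1]
opening: 0.0699
grip_force: 0.0
```

```bash
python3 - <<'E'
from g import *
o=ctrl.get_obs();c=(np.array(o['tool_pos']),R.from_rotvec(o['tool_rot']).as_matrix());print(o['t'],o['contact_force'],o['opening'])
print(-c[1][:,2]/.6*.06, -c[1][:,2]/.6*.15)
E
```

```text
12.45 [ 0.316  -0.4732  0.0638] 0.06993066222569458
[-0.0613 -0.02    0.0765] [-0.1531 -0.05    0.1912]
```

Emit:
step_arm:
  targets:
    - {"travel": [-0.0102, -0.0033, 0.0127], "angular": [0, 0, 0], "gripper": 0.82}
    - {"travel": [-0.0306, -0.01, 0.0382], "angular": [0, 0, 0], "gripper": 0.82}
    - {"travel": [-0.0613, -0.02, 0.0765], "angular": [0, 0, 0], "gripper": 0.82}
    - {"travel": [-0.092, -0.03, 0.115], "angular": [0, 0, 0], "gripper": 0.82}
    - {"travel": [-0.123, -0.04, 0.153], "angular": [0, 0, 0], "gripper": 0.82}
    - {"travel": [-0.153, -0.05, 0.191], "angular": [0, 0, 0], "gripper": 0.82}
    - {"travel": [-0.2, -0.15, 0.2], "angular": [0, 0, 0], "gripper": 0.82}
    - {"travel": [-0.22, -0.22, 0.2], "angular": [0, 0, 0], "gripper": 0.82}
    - {"travel": [-0.22, -0.28, 0.2], "angular": [0, 0, 0], "gripper": 0.82}
    - {"travel": [-0.22, -0.28, 0.2], "angular": [0, 0, 0], "gripper": 0.82}

```text
t: 13.45
tool_pos: [0.449, -0.1287, 0.2705]
tool_rot: [-2.825, -0.436, -1.031]
contact_force: [-0.1, 0.4, -0.4]
opening: 0.0698
grip_force: 0.0
```

```bash
python3 - <<'E'
from g import *
ctrl.get_image('top');s=cam('scene');t=cam('top')
o=ctrl.get_obs();print(o['t'],o['contact_force'],o['tool_pos'])
def crop(i,x,y,w,h,k): return cv2.resize(i[y:y+h,x:x+w,::-1],None,fx=k,fy=k,interpolation=cv2.INTER_CUBIC)
cv2.imwrite('pics/m9.png',np.hstack([crop(t['img'],180,110,80,100,6),crop(s['img'],215,140,53,100,6)]))
for y in (.09,-.005):
    for q in [(0,30,70),(0,-30,70),(-90,30,46),(-90,-30,46)]:
        X=pan(-.0+q[0]/1e3,y+q[1]/1e3,.12+q[2]/1e3); print(y,q,((proj(t,X)-[180,110])*6).round()[0],((proj(s,X)-[215,140])*6+[480,0]).round()[0])
E
```

```text
13.6 [ 0.5702 -0.7647  0.271 ] [ 0.4498 -0.1232  0.27  ]
0.09 (0, 30, 70) [ 97. 308.] [1008.  428.]
0.09 (0, -30, 70) [241. 264.] [844. 425.]
0.09 (-90, 30, 46) [169. 528.] [994. 252.]
0.09 (-90, -30, 46) [310. 484.] [839. 249.]
-0.005 (0, 30, 70) [324. 238.] [748. 423.]
-0.005 (0, -30, 70) [467. 193.] [584. 419.]
-0.005 (-90, 30, 46) [393. 458.] [749. 247.]
-0.005 (-90, -30, 46) [534. 414.] [595. 244.]
```

View pics/m9.png

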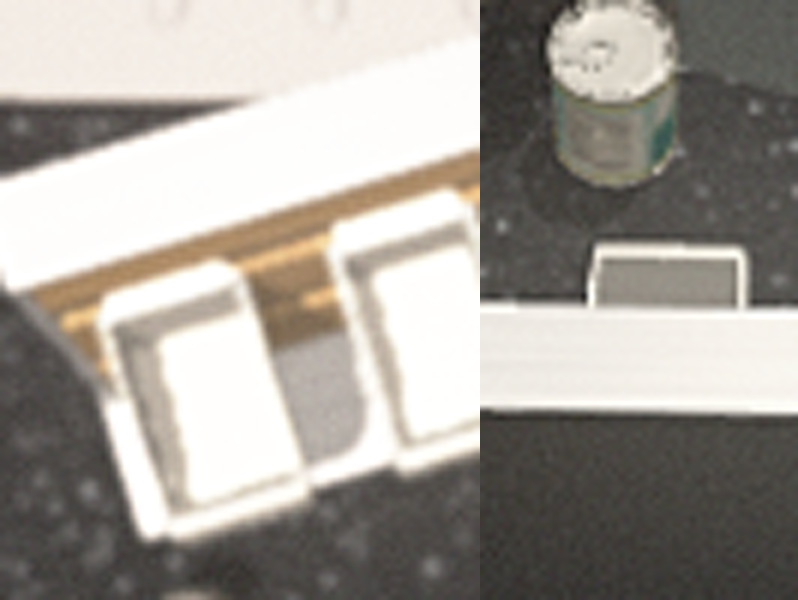

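The released caddy hangs parallel to the neighbour. Its front corner at (402,470) is off the prediction by the same ~12 px of zoom as the neighbour's at (170,540). Next is a numeric check of front-rim height and the bystanders.

```bash
python3 - <<'E'
from g import *
s=cam('scene');t=cam('top')
gs=cv2.cvtColor(s['img'],cv2.COLOR_RGB2GRAY).astype(float);gt=cv2.cvtColor(t['img'],cv2.COLOR_RGB2GRAY).astype(float)
def edge(g,c,r0,r1,sgn):
    col=cv2.GaussianBlur(g,(3,3),0)[r0:r1,c]; d=sgn*np.diff(col); i=int(d.argmax()); k=d[max(i-1,0):i+2]; return r0+max(i-1,0)+.5+(k*np.arange(len(k))).sum()/k.sum()
for y in(.09,-.005):
    e=[]
    for f in(-12,-4,4,12):
        a=proj(s,pan(-.09,y+f/1e3,.166))[0]; c=int(round(a[0])); r=edge(gs,c,int(a[1])-6,int(a[1])+5,1)-a[1]
        b=proj(t,pan(-.09,y+f/1e3,.166))[0]; q=edge(gt,int(round(b[0])),int(b[1])-3,int(b[1])+7,-1)-b[1]; e.append((r,q))
    print(y,np.round(e,1).tolist())
t0=np.load('pics/top.npy',allow_pickle=True).item()['img'];s0=np.load('pics/scene.npy',allow_pickle=True).item()['img']
for n,i0,i1,x,y in [('tin',t0,t['img'],287,244),('shaker',t0,t['img'],212,215),('jar',t0,t['img'],161,225),('tin s',s0,s['img'],237,155),('jar s',s0,s['img'],353,200)]:
    A=i0[y-11:y+12,x-11:x+12].astype(np.float32).mean(2);B=i1[y-11:y+12,x-11:x+12].astype(np.float32).mean(2)
    print(n,np.abs(A-B).mean().round(1),cv2.phaseCorrelate(A,B,cv2.createHanningWindow((23,23),cv2.CV_32F)))
E
```

```text
0.09 [[-0.9, 1.8], [-0.9, 1.8], [-1.0, 2.6], [-1.1, 2.6]]
-0.005 [[-0.8, 2.5], [-0.8, 2.5], [-0.7, 2.4], [-0.6, 2.4]]
tin 79.1 ((0.19729568153152854, 0.06019024333443035), 1.0133731216192245)
shaker 3.4 ((-0.08445712357873703, 0.284240895897204), 1.0799229049848185)
jar 1.1 ((-0.07301123424764455, -0.03462803447582985), 1.0388746249179046)
tin s 38.2 ((0.25864868710290523, 0.23448448192698024), 0.7569003568755256)
jar s 2.1 ((-0.05905669739835595, -0.046867925811566735), 1.034288006110324)
```

```bash
python3 -c "
from station import ctrl
print(ctrl.finish_job())"
```

```text
the job is handed in; nothing more can be done
None
```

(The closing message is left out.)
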